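# Aerial up and volume to six on the balcony radio

### The job

Get the balcony radio ready for the mate round: swing its folded aerial fully upright, and with a light fingertip roll the knurled volume wheel (the larger one, left on the sloping panel) to the right until it sits six clicks above off, never going louder than that. Leave the tuning wheel alone and do not knock over or push away the things standing round the radio.

Things in the scene. Friction and masses are not known exactly. Their poses are not given: they have to be found in the camera images.
- radio: Rugged cordless radio, fixed, black plastic, 150 deep (x) x 260 wide (y) mm. Origin at its foot, under its middle; +x to its back, +y to its left as seen when facing its front (-x), z up. A grey control panel slopes up and back at 35 degrees from (x -75, z 83) to (x -10, z 129) mm. Behind it a ridge (x -11 to 13, top z 130) and a flat rear deck (x 13 to 75, top z 112).
- handle (a point): Middle of the radio's rigid carrying handle: rubber grip 22 mm thick along the radio's y, 224 mm long, at x -30, z 225 mm; 18 mm posts at y +-122 run down to the ridge. It bars the wheels from straight above: a tool leaning about 30 to 45 degrees from vertical, coming down and back from the radio's front (-x) side, passes below it.
- volume_crown (a point): Outermost rim point of the volume wheel, fixed to the radio at (x -47, y 60, z 113) mm. The larger, left wheel: a disc 26 mm in radius, 12 thick, standing 9 mm proud of the panel, straight-knurled aluminium. Its axle lies 26 mm below this point along the panel's normal (which leans 35 degrees from vertical to -x) and runs up the slope, so the rim rolls along y.
- volume (a joint): Turn of the volume wheel, rad: 0 = off, at the stop; grows as the rim rolls right (to the radio's -y). Clicks into a sprung detent every 0.2094 rad (5.4 mm of rim), 8 in all; six clicks = 1.257. Starts at 0 to 2 clicks. A click takes 1 to 2 N at the rim; let go, it drops into the nearer click. Nine raised ticks (leftmost = off) and a black index bar across the rim show the setting.
- tuning_crown (a point): Outermost rim point of the tuning wheel, fixed to the radio at (x -46, y -60, z 112) mm: the smaller right-hand wheel, 21 mm in radius, 8 thick, finer knurl, no ticks. To be left alone.
- tuning_mark (a point): Point on the tuning wheel's rim that turns with it.
- tuning (a joint): Turn of the tuning wheel, rad (no clicks); starts anywhere from -0.8 to 0.8.
- aerial (a joint): Angle of the aerial, rad: 0 = folded level above the rear deck, pi/2 = upright, at its stop. Stiff enough to stay where it is left (about 0.05 N m).
- aerial_hinge (a point): Hinge of the aerial at the radio's right rear (x 45, y -100, z 138 mm), axis along the radio's x. The folded aerial points to the radio's +y and swings up in its y-z plane.
- aerial_grip (a point): Point on the axis of the steel aerial rod (8.4 mm thick, 174 mm long), 148 mm from the hinge, a good place to pinch it; when folded it lies 26 mm above the rear deck. The rod's far end has an 11 mm button.
- canister: Glass canister with wooden lid, bystander, 92 mm across, 160 mm tall; origin under its middle.
- cup: White ceramic cup, bystander, 70 mm across, 110 mm tall; origin under its middle. Two bombillas lean in it.
- bombilla_a: Steel bombilla (drinking straw) leaning in the cup, 193 mm long, 6 mm tube, 13 mm bulb at its foot; origin at its foot, z along it. Top about 185 mm above the bench, leaning out up to 55 mm from the cup's axis.
- bombilla_b: The second bombilla, just like the first, beside it.
- gourd: Wooden mate gourd, bystander, 82 mm across, 88 mm tall; origin under its middle.
- flask: Steel vacuum flask with black stopper, bystander, 84 mm across, 272 mm tall; origin under its middle.
- succulent: Terracotta pot with a succulent, bystander, 100 mm across, 140 mm tall; origin under its middle.
- sugar_tin: Square aluminium tin with a wooden knob, bystander, 78 mm across, 113 mm tall; origin under its middle.

How it is judged:
By the outcome, as a careful person would: the job done as asked, in the order asked, and still so for the second after the job is handed in, with the robot touching nothing.
It also fails if it takes over 58 s, if anything falls off the work surface, if the arm or the gripper's body presses on something with over 40 N, if the wrist force passes 120 N, or if a joint passes its speed limit or range.

### The arm

A 7-joint arm with a two-finger parallel gripper is mounted at the origin on the work surface. World frame = base frame: x ahead of the robot, y to its left, z up, the work surface at z = 0. Lengths are in m, angles in rad, forces in N, time in s.
With the tool pointing down it reaches from about 0.425 to 0.875 m from the base axis. Payload 8.4 kg.
Tool frame: the origin (TCP) lies between the finger pads; the fingertips stand 8 mm ahead of it and the grasp point (between the pads) lies 11 mm behind it; z points along the fingers, y is the line along which they close (so a half turn about z gives the same grasp; the last joint's range is limited). The gripper opens to 85 mm and grips with 20 to 120 N. Pads are 22 mm wide; open, the fingers measure 114 mm over their backs; the gripper's body (76 mm by 85 mm) begins 54 mm behind the grasp point. The pads swing forward as they close: fully open they stand 13 mm farther back than shut.
Start: joints at [1.029, 0.333, 0.04, 1.465, -0.013, 1.343, -0.059], TCP at [0.278, -0.587, 0.239] pointing down, gripper open.
Joint ranges: [-2.58, 2.58], [-0.38, 2.09], [-1.3, 1.39], [0.25, 2.4], [-1.5, 4.64], [0.08, 2.09], [-2.65, 2.65]. Speed limits (rad/s): [2.22, 2.22, 2.79, 2.79, 3.14, 3.14, 3.14].

### API

Orientations are given as a unit quaternion [w, x, y, z].
In Python, from rig import arm, readout, viewer gives the robot as it stands. Calls block until the motion is done:
- arm.move_ptp(position, orientation): joint-space move of the TCP to a pose.
- arm.move_l(position, ori=None, feed=0.15, until_force=None): straight line of the TCP; ori=None keeps the orientation; feed is the mean speed in m/s. With until_force (N) it stops when the force on the tool has changed by that much, and returns True; else False.
- arm.movej(angles): joint-space move.
- arm.set_gripper(opening): finger opening in m; the grip force is fixed at half the most; returns when the fingers have stopped.
- arm.sleep(seconds).
- arm.solve_ik(position, orientation): joint angles nearest the present ones, or None.
- readout.state(): the state.
- viewer.read_camera(name): name is "scene" or "top" or "wrist"; returns a dict with "color" (420x560x3 uint8, red, green, blue), "intrinsics" (3x3 intrinsics, pixels), "rvec" (rotation vector, rad) and "tvec" (3), from world to camera coordinates, as OpenCV has them. Camera axes: x right, y down, z forward; pixel columns grow to the right and rows downward; lengths in m; the calibration is good to about 2 mm. A picture is of the moment at which its call begins. There is no depth.
A pose or a line that the arm cannot do raises arm.MotionError and nothing moves.
- arm.job_done(): hands the job in; it is judged then, once.
The state is a dict: "t": time; "qpos": joint angles; "dq": joint speeds; "effort": joint torques, N m; "tcp_pos": TCP position; "eef_rot": TCP orientation; "wrist_force": force on the tool from outside, world axes, zero at the start; "ft_torque": the same for the moment, N m; "width": finger opening in m; "gripper_force": force on a finger pad.
Only numpy, scipy, OpenCV 4.12 (cv2) and the standard library are available. Lean on these libraries where they do the work, as an engineer would, in place of code of your own. Each camera call takes 0.05 s, during which the arm holds its last target. There are 200 camera calls.

## Working session

There is one attempt and no reset: what is moved stays moved. The work goes in short steps, each a Python script; the robot and the scene stay as the last script left them, time stands still between calls to the robot, and variables do not carry over. Pictures are saved under pics/ and viewed, at most 10 in all, crops included, and the job is handed in when it is done.

```bash
mkdir -p pics; ls; cat > h.py <<'E'
import numpy as np, cv2
from scipy.spatial.transform import Rotation as R
from rig import arm, readout, viewer
def cam(n):
    c=viewer.read_camera(n); return c
def save(c,fn,crop=None,s=1):
    im=c["color"][:,:,::-1]
    if crop: x0,y0,x1,y1=crop; im=im[y0:y1,x0:x1]
    cv2.imwrite("pics/"+fn,cv2.resize(im,None,fx=s,fy=s,interpolation=cv2.INTER_CUBIC))
def proj(c,P):
    return cv2.projectPoints(np.atleast_2d(np.array(P,float)),np.array(c["rvec"],float),np.array(c["tvec"],float),np.array(c["intrinsics"],float),None)[0][:,0]
def ray(c,uv):
    Rm=cv2.Rodrigues(np.array(c["rvec"],float))[0]; o=-Rm.T@np.array(c["tvec"],float).ravel()
    d=Rm.T@np.linalg.inv(c["intrinsics"])@np.array([uv[0],uv[1],1.]); return o,d/np.linalg.norm(d)
def tri(rs):
    A=sum(np.eye(3)-np.outer(d,d) for o,d in rs); b=sum((np.eye(3)-np.outer(d,d))@o for o,d in rs)
    p=np.linalg.solve(A,b); return p,[np.linalg.norm((np.eye(3)-np.outer(d,d))@(p-o)) for o,d in rs]
def atz(c,uv,z):
    o,d=ray(c,uv); return o+d*(z-o[2])/d[2]
E
python3 - <<'E'
from h import *
import pickle
C={}
for n in ("scene","top"):
    C[n]=cam(n); save(C[n],n+".png",None,1.42)
    o,_=ray(C[n],(280,210)); print(n,o,ray(C[n],(280,210))[1],C[n]["intrinsics"][0][0])
pickle.dump(C,open("c0.pkl","wb"))
print(readout.state())
E
```

```text
pics
scene [1.58271799 0.75210807 0.92286878] [-0.71826453 -0.46835558 -0.51452805] 543.3158608145943
top [0.42620817 0.08383191 1.2122755 ] [ 0.1163329  -0.00272488 -0.99320654] 466.45102705349444
{'t': 0.1, 'qpos': array([ 1.02878582,  0.33382004,  0.03987699,  1.46617176, -0.01340402,
        1.3432627 , -0.05852701]), 'dq': array([ 8.64326726e-06, -2.38317428e-03,  3.45783659e-04, -4.19112459e-03,
        1.02775314e-03, -1.04541098e-03,  1.38223669e-04]), 'effort': array([ 5.04315452e-03, -6.60011959e+01,  1.37071453e+00, -4.06478906e+01,
        1.71056745e-02,  8.88575771e-03,  3.33056948e-05]), 'tcp_pos': array([ 0.27832668, -0.58697269,  0.23852871]), 'eef_rot': array([-6.69583789e-04,  9.75594725e-01,  2.19577881e-01, -1.96899462e-04]), 'wrist_force': array([-0.08219929, -0.84147866,  0.09922558]), 'ft_torque': array([ 0.01141471, -0.00480723, -0.00117451]), 'gripper_force': 0.0, 'width': 0.08537260041199955}
```

View pics/scene.png

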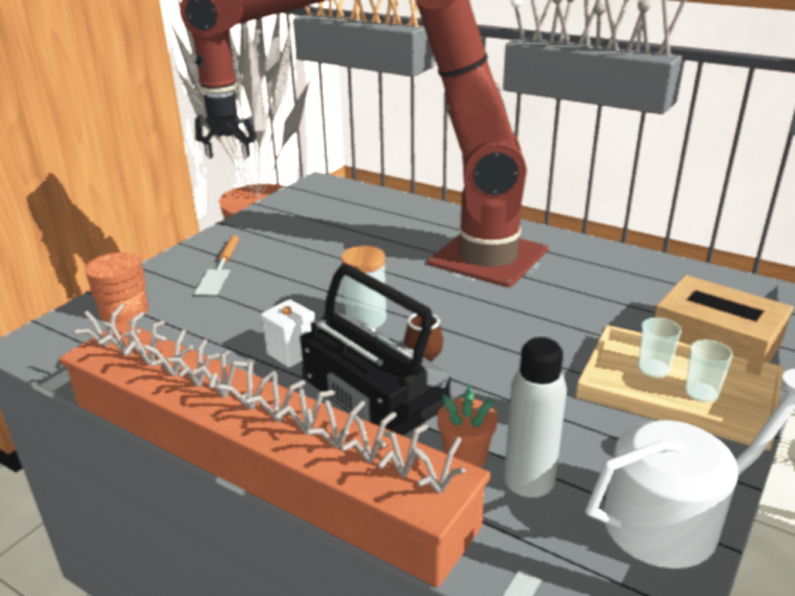

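View pics/top.png

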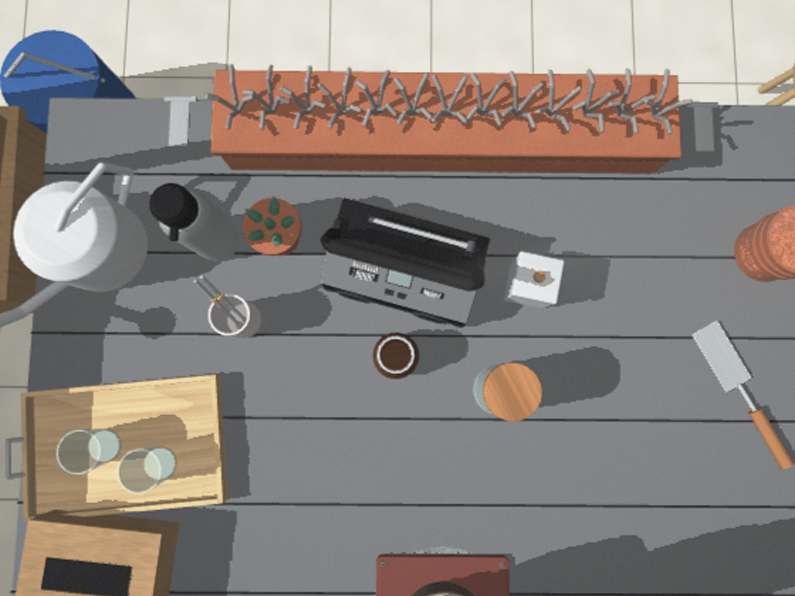

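The scene view shows the radio from behind, between the tin, canister, gourd, succulent and flask. In the top view its front faces the robot, and the radio runs from about (335,200) to (490,320) with the silver aerial from (370,220) to (470,245). I'll enlarge the radio in both views.

```bash
python3 - <<'E'
import pickle,cv2,numpy as np
C=pickle.load(open("c0.pkl","rb"))
a=C["top"]["color"][130:240,215:405,::-1]; b=C["scene"]["color"][175:310,200:360,::-1]
a=cv2.resize(a,None,fx=4,fy=4,interpolation=cv2.INTER_CUBIC); cv2.imwrite("pics/topz.png",a)
b=cv2.resize(b,None,fx=4,fy=4,interpolation=cv2.INTER_CUBIC); cv2.imwrite("pics/scenez.png",b)
E
```

```text
(no output)
```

View pics/topz.png

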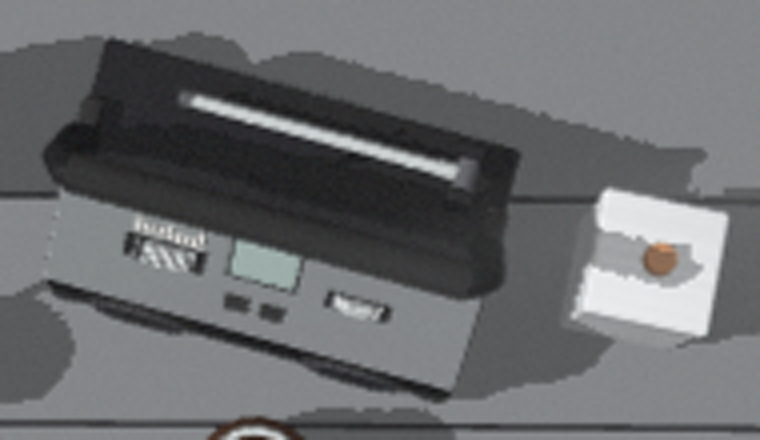

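View pics/scenez.png

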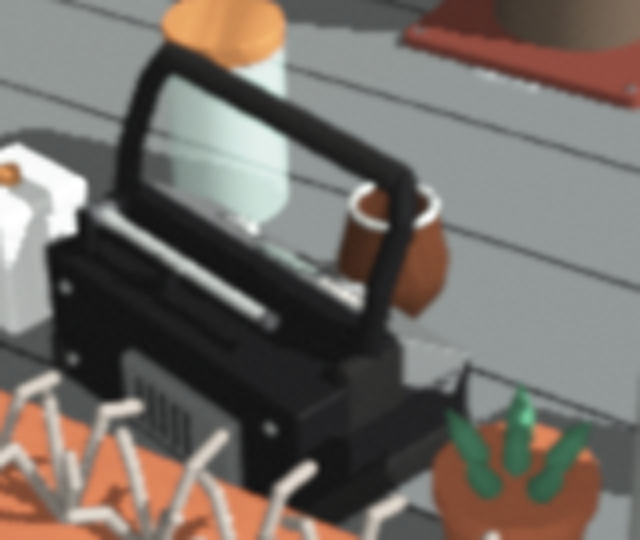

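The enlarged crops give these pixels.
- **Top:** deck back corners (110,40) and (518,150), panel front corners (48,283) and (445,398), aerial end (188,99), hinge (467,172), volume crown (165,252), tuning crown (358,306).
- **Scene:** aerial end (272,321).

Next I'll fit the radio pose.

```bash
python3 - <<'E'
import pickle
from h import *
from scipy.optimize import least_squares
C=pickle.load(open("c0.pkl","rb"))
T=[((75,130,112),(110,40)),((75,-130,112),(518,150)),((-75,130,83),(48,283)),((-75,-130,83),(445,398)),((45,74,138),(188,99)),((45,-100,138),(467,172)),((-47,60,113),(165,252)),((-46,-60,112),(358,306))]
S=[((45,74,138),(272,321)),((75,130,112),(292,412)),((75,-130,112),(52,252))]
def W(p,X): return R.from_euler('z',p[3]).apply(np.array(X)/1e3)+p[:3]
def res(p):
    a=proj(C["top"],W(p,[t[0] for t in T]))-(np.array([t[1] for t in T])/4+[215,130]-.4)
    b=proj(C["scene"],W(p,[t[0] for t in S]))-(np.array([t[1] for t in S])/4+[200,175]-.4)
    return np.r_[a,b].ravel()
s=least_squares(res,[.7,.05,0,-.25],loss='soft_l1'); print(s.x,np.degrees(s.x[3])); print(res(s.x).reshape(-1,2).round(1))
np.save("radio.npy",s.x)
for n,l in dict(vol=(-47,60,113),grip=(45,48,138),hinge=(45,-100,138),tipup=(45,-100,138+148),handle=(-30,0,225)).items(): print(n,W(s.x,[l]))
# bystanders tops (top view, view px/1.42)
for n,u,z in [("flask",(173,203),.272),("succ",(271,226),.1),("cup",(230,315),.11),("gourd",(397,356),.088),("canister",(513,391),.16),("tin",(537,278),.09),("bomb",(198,280),.185),("bomb2",(212,283),.185)]: print(n,atz(C["top"],(u[0]/1.42,u[1]/1.42),z).round(3))
E
```

```text
[ 0.62192406  0.0687627  -0.00137366 -0.26654518] -15.271913626230571
[[-0.1 -1. ]
 [ 1.5  0.3]
 [-1.  -1. ]
 [ 2.4 -1. ]
 [-1.3 -0.4]
 [ 0.3  1.1]
 [-0.1  1.7]
 [ 0.2  1.4]
 [ 0.3  0.6]
 [ 1.5  1.6]
 [-2.3 -1.9]]
vol [[0.5923878  0.13902371 0.11162634]]
grip [[0.67797817 0.10321465 0.13662634]]
hinge [[ 0.63899494 -0.03955897  0.13662634]]
tipup [[ 0.63899494 -0.03955897  0.28462634]]
handle [[0.59298346 0.07666471 0.22362634]]
flask [0.673 0.408 0.272]
succ [0.679 0.298 0.1  ]
cup [0.525 0.36  0.11 ]
gourd [0.46  0.081 0.088]
canister [ 0.404 -0.102  0.16 ]
tin [ 0.595 -0.158  0.09 ]
bomb [0.572 0.393 0.185]
bomb2 [0.568 0.371 0.185]
```

```bash
cat >> h.py <<'E'
p=np.load("radio.npy"); YAW=p[3]; Rr=R.from_euler('z',YAW)
def W(l): return Rr.apply(np.array(l,float)/1e3)+p[:3]     # radio mm -> world m
def toolq(zdir,ydir,sgn=1):  # directions in radio frame
    z=np.array(zdir,float); z/=np.linalg.norm(z); y=sgn*np.array(ydir,float); y-=z*(y@z); y/=np.linalg.norm(y)
    m=Rr.as_matrix()@np.c_[np.cross(y,z),y,z]; q=R.from_matrix(m).as_quat(); return q[[3,0,1,2]]
E
python3 - <<'E'
from h import *
import pickle
for s in (1,-1): print(s,arm.solve_ik(W((45,0,420)),toolq((0,0,-1),(1,0,0),s)))
s=min((1,-1),key=lambda s:abs(arm.solve_ik(W((45,0,420)),toolq((0,0,-1),(1,0,0),s))[6]))
q=toolq((0,0,-1),(1,0,0),s)
arm.move_ptp(W((20,-60,400)),q); a=cam("wrist"); save(a,"w1.png",None,1.4)
arm.move_l(W((20,70,400)),feed=.25); b=cam("wrist"); save(b,"w2.png",None,1.4)
pickle.dump((a,b),open("c1.pkl","wb"))
for c in (a,b): print(ray(c,(280,210)),c["intrinsics"][0][0]);print(proj(c,[W(l) for l in [(45,-100,138),(45,74,138),(-47,60,113),(-46,-60,112),(75,130,112),(75,-130,112)]])*1.4)
print(s,readout.state()["t"],readout.state()["qpos"])
E
```

```text
1 [ 0.23552692  0.41420637 -0.61284092  1.04990849  0.23713027  1.74163331
 -0.56188408]
-1 [ 0.47190107  0.54142089 -1.09931727  1.03512332  0.49211283  1.80917785
  2.43874466]
(array([0.64285603, 0.06914307, 0.5338704 ]), array([-0.08839424, -0.28000805, -0.95591943])) 291.9117266459994
[[421.44209538 278.68809355]
 [424.25251687  90.13186023]
 [326.46995881 111.09978634]
 [333.10920353 235.29376625]
 [456.12890742  28.75281197]
 [447.24043647 299.15122043]]
(array([0.67699864, 0.19589698, 0.53395282]), array([-0.08761682, -0.2801211 , -0.95595788])) 291.9117266459994
[[419.58482056 394.91703441]
 [422.32873986 236.55715799]
 [332.69840998 246.06008702]
 [338.14111629 351.06003212]
 [451.62508545 176.95410973]
 [443.55138402 405.90868092]]
1 3.3667 [ 0.123466    0.41859981 -0.60005944  1.08313585  0.23432224  1.70319886
 -0.67170962]
```

```bash
python3 - <<'E'
import pickle,cv2,numpy as np
a,b=pickle.load(open("c1.pkl","rb"))
A=a["color"][10:230,205:340,::-1]; B=b["color"][105:325,205:340,::-1]
im=np.hstack([cv2.resize(cv2.rotate(i,cv2.ROTATE_90_COUNTERCLOCKWISE) if 0 else i,None,fx=2.7,fy=2.7,interpolation=cv2.INTER_CUBIC) for i in(A,B)])
cv2.imwrite("pics/w12.png",im); print(im.shape)
E
```

```text
(594, 728, 3)
```

View pics/w12.png

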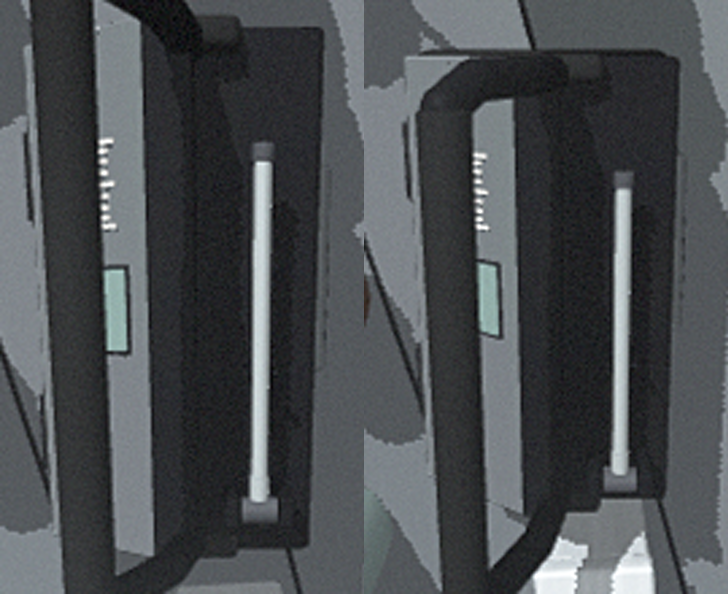

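In the left wrist view the rod end is at (263,141) and the hinge block at (260,510). In the right view they are at (624,172) and (621,478). I also have the deck's back corners in both. I'll refit with these.

```bash
python3 - <<'E'
import pickle
from h import *
from scipy.optimize import least_squares
C=pickle.load(open("c0.pkl","rb")); a,b=pickle.load(open("c1.pkl","rb"))
L=[(45,74,138),(45,-100,138),(75,130,112),(75,-130,112)]
U1=np.array([(263,141),(260,510),(322,28),(306,547)])/2.7+[205,10]-.3
U2=np.array([(260,172),(257,478),(314,58),(300,497)])/2.7+[205,105]-.3
T=[((75,130,112),(110,40)),((75,-130,112),(518,150)),((-75,130,83),(48,283)),((-75,-130,83),(445,398)),((45,74,138),(188,99)),((45,-100,138),(467,172)),((-47,60,113),(165,252)),((-46,-60,112),(358,306))]
UT=np.array([t[1] for t in T])/4+[215,130]-.4; LT=[t[0] for t in T]
def Wp(p,X): return R.from_euler('z',p[3]).apply(np.array(X)/1e3)+p[:3]
def res(p): return np.r_[proj(a,Wp(p,L))-U1,proj(b,Wp(p,L))-U2,proj(C["top"],Wp(p,LT))-UT]
s=least_squares(lambda p:res(p).ravel(),np.load("radio.npy"),loss='soft_l1'); print(s.x); print(res(s.x).round(1).tolist())
for i in range(4):
    t,e=tri([ray(a,U1[i]),ray(b,U2[i])]); q=R.from_euler('z',-s.x[3]).apply(t-s.x[:3])*1e3; print(L[i],q.round(1),np.round(e,4))
np.save("radio.npy",s.x)
E
```

```text
[ 0.62123054  0.06954676 -0.00255566 -0.26166315]
[[-0.1, 1.9], [-0.3, -0.3], [0.6, -0.0], [1.2, 0.6], [-0.3, -0.1], [-0.5, -0.5], [0.4, -0.5], [0.8, 0.3], [-0.6, -0.3], [1.1, 0.3], [-1.2, -0.4], [2.2, -0.9], [-1.7, 0.1], [-0.2, 1.3], [-0.4, 2.2], [-0.0, 1.7]]
(45, 74, 138) [ 44.8  74.9 145.2] [0.0001 0.0001]
(45, -100, 138) [  45.5 -100.   139.5] [0.0002 0.0002]
(75, 130, 112) [ 74.1 129.4 114. ] [0.0001 0.0001]
(75, -130, 112) [  73.3 -128.7  113.3] [0.0003 0.0003]
```

```bash
cat >> h.py <<'E'
p[2]=0.
def aer(phi,th,r=148,back=0):  # TCP pose: rod angle phi, tool tilt th, (rad) back = retreat along tool, mm
    g=np.array([45,-100+r*np.cos(phi),138+r*np.sin(phi)]); z=np.array([0,np.sin(th),-np.cos(th)])
    return W(g+z*(11-back)), toolq(z,(1,0,0))
E
python3 - <<'E'
from h import *
d=np.radians
for t0 in (-40,-30,-20,-10,0):
  for sl in (0,20,40):
    r=[arm.solve_ik(*aer(d(f),d(t0+f*(90-sl)/90))) for f in range(0,91,15)]
    print(t0,sl,[x is not None for x in r], None if r[-1] is None else r[-1].round(2), None if r[0] is None else r[0].round(2))
E
```

```text
-40 0 [True, True, True, True, True, True, True] [ 0.9   0.45 -0.65  1.57 -0.63  1.3   0.24] [-0.22  0.81 -0.42  1.19  0.74  1.77 -0.93]
-40 20 [True, True, True, True, True, True, True] [ 0.8   0.38 -0.69  1.5  -0.3   1.29 -0.04] [-0.22  0.81 -0.42  1.19  0.74  1.77 -0.93]
-40 40 [True, True, True, True, True, True, True] [ 0.56  0.34 -0.62  1.44  0.03  1.36 -0.29] [-0.22  0.81 -0.42  1.19  0.74  1.77 -0.93]
-30 0 [True, True, True, True, True, True, True] [ 0.96  0.52 -0.67  1.59 -0.76  1.33  0.35] [-0.14  0.72 -0.45  1.26  0.65  1.63 -0.91]
-30 20 [True, True, True, True, True, True, True] [ 0.86  0.41 -0.68  1.54 -0.47  1.29  0.1 ] [-0.14  0.72 -0.45  1.26  0.65  1.63 -0.91]
-30 40 [True, True, True, True, True, True, True] [ 0.69  0.35 -0.66  1.47 -0.13  1.32 -0.17] [-0.14  0.72 -0.45  1.26  0.65  1.63 -0.91]
-20 0 [True, True, True, True, True, True, True] [ 1.01  0.6  -0.69  1.61 -0.86  1.36  0.45] [-0.04  0.65 -0.49  1.33  0.54  1.49 -0.86]
-20 20 [True, True, True, True, True, True, True] [ 0.9   0.45 -0.65  1.57 -0.63  1.3   0.24] [-0.04  0.65 -0.49  1.33  0.54  1.49 -0.86]
[... 258 characters left out ...]
0.43  1.35 -0.79]
-10 20 [True, True, True, True, True, True, True] [ 0.96  0.52 -0.67  1.59 -0.76  1.33  0.35] [ 0.07  0.59 -0.53  1.41  0.43  1.35 -0.79]
-10 40 [True, True, True, True, True, True, True] [ 0.86  0.41 -0.68  1.54 -0.47  1.29  0.1 ] [ 0.07  0.59 -0.53  1.41  0.43  1.35 -0.79]
0 0 [True, True, True, True, True, True, True] [ 1.02  0.78 -0.68  1.64 -1.07  1.46  0.64] [ 0.19  0.54 -0.57  1.48  0.3   1.21 -0.68]
0 20 [True, True, True, True, True, True, True] [ 1.01  0.6  -0.69  1.61 -0.86  1.36  0.45] [ 0.19  0.54 -0.57  1.48  0.3   1.21 -0.68]
0 40 [True, True, True, True, True, True, True] [ 0.9   0.45 -0.65  1.57 -0.63  1.3   0.24] [ 0.19  0.54 -0.57  1.48  0.3   1.21 -0.68]
```

```bash
python3 - <<'E'
from h import *
d=np.radians; t0=-10
def st(m):
    s=readout.state(); print(m,round(s["t"],1),s["tcp_pos"].round(4),s["wrist_force"].round(1),round(s["width"],4),s["gripper_force"])
arm.set_gripper(.022)
P,q=aer(0,d(t0),back=110); arm.move_ptp(P,q); st("above")
P,q=aer(0,d(t0)); h=arm.move_l(P,q,feed=.1,until_force=6); st(("down",h))
if not h:
    arm.set_gripper(0); st("grip")
    if readout.state()["width"]>.005:
        for f in range(8,81,8):
            P,q=aer(d(f),d(t0+f)); arm.move_l(P,q,feed=.12)
            if f%24==0: st(f)
        st(80); c=cam("scene"); save(c,"s2.png",(180,120,380,270),3)
E
```

```text
above 4.7 [0.6822 0.1212 0.2375] [ 0.5 -0.4  1.1] 0.0216 0.0
('down', True) 5.5 [0.6778 0.1041 0.1482] [ 4.3 -1.3 -0.8] 0.022 0.0
```

```bash
python3 - <<'E'
from h import *
a=cam("wrist"); b=cam("scene"); s=readout.state(); print(s["wrist_force"],s["ft_torque"],s["tcp_pos"],aer(0,np.radians(-10),back=20)[0])
A=cv2.resize(a["color"][:,:,::-1],(400,300)); B=cv2.resize(b["color"][165:285,180:340,::-1],(400,300),interpolation=cv2.INTER_CUBIC)
cv2.imwrite("pics/dbg.png",np.hstack([A,B]))
E
```

```text
[ 3.2623372  -1.87366061  1.00365902] [-0.01811572 -0.57563289  0.07213357] [0.67783116 0.10467077 0.14926289] [0.67752007 0.1057816  0.14686327]
```

View pics/dbg.png

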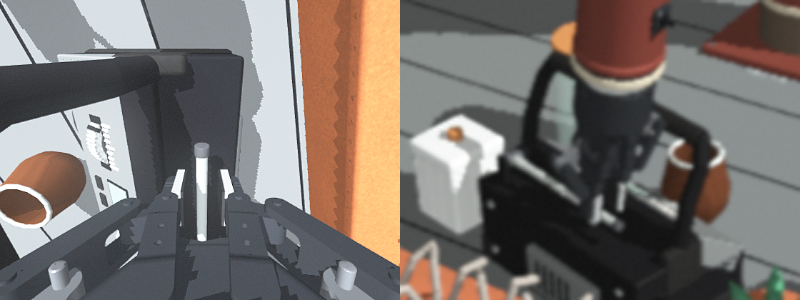

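The rod sits midway between the pads, near (202,190) in the left half. The sideways push of about 3 N therefore comes from the hand's front side, against the handle or ridge. I'll back off and lean the tool 18° towards the radio's back, which clears both.

```bash
cat >> h.py <<'E'
def aer2(phi,th,a=np.radians(18),r=148,back=0,dx=0):
    g=np.array([45+dx,-100+r*np.cos(phi),138+r*np.sin(phi)]); Rx=R.from_euler('x',th)
    z=Rx.apply([-np.sin(a),0,-np.cos(a)]); y=Rx.apply([np.cos(a),0,-np.sin(a)])
    return W(g+z*(11-back)), toolq(z,y)
def st(m):
    s=readout.state(); print(m,round(s["t"],1),s["tcp_pos"].round(4),s["wrist_force"].round(1),s["ft_torque"].round(2),round(s["width"],4),round(s["gripper_force"],1))
E
cat > lift.py <<'E'
from h import *
import sys
d=np.radians; t0=-10
def lift():
    arm.set_gripper(0); st("grip")
    if readout.state()["width"]<.005: return
    for f in range(8,81,8):
        P,q=aer2(d(f),d(t0+f)); arm.move_l(P,q,feed=.12)
        if f%16==0: st(f)
    c=cam("scene"); save(c,"s2.png",(180,120,380,270),3)
E
python3 - <<'E'
from lift import *
print([arm.solve_ik(*aer2(d(f),d(t0+f))) is not None for f in range(0,97,8)])
P,q=aer(0,d(t0),back=110); arm.move_l(P,q,feed=.2); st("up")
P,q=aer2(0,d(t0),back=80); arm.move_ptp(P,q); st("above")
P,q=aer2(0,d(t0)); h=arm.move_l(P,q,feed=.1,until_force=6); st(("down",h))
if not h: lift()
E
```

```text
[True, True, True, True, True, True, True, True, True, True, True, True, True]
up 6.2 [0.6812 0.1212 0.2352] [-0.6 -0.3  0.1] [ 0.18 -0.02 -0.03] 0.0219 0.0
above 6.6 [0.7004 0.1089 0.1987] [0.9 1.4 0.7] [ 0.11 -0.35 -0.04] 0.0221 0.0
('down', False) 7.6 [0.6738 0.1037 0.1287] [-0.   0.   0.7] [ 0.1  -0.32  0.  ] 0.0214 0.0
grip 7.9 [0.6739 0.1037 0.1284] [ 2.4 -0.1  4. ] [ 0.12 -0.43  0.52] 0.0061 58.5
16 8.5 [0.673  0.1007 0.1692] [ 4.5  1.8 -1.3] [ 0.4  -1.2   0.09] 0.0065 60.8
32 9.2 [0.6693 0.0872 0.2071] [4.9 2.4 1. ] [ 0.1  -1.19 -0.14] 0.0061 61.8
48 9.8 [0.663 0.064 0.24 ] [3.9 2.4 2. ] [-0.04 -1.11 -0.33] 0.0063 62.1
64 10.4 [0.6545 0.0329 0.2648] [3.9 1.3 2.7] [-0.31 -0.96 -0.48] 0.0061 62.2
80 11.1 [ 0.6446 -0.0038  0.2798] [4.1 0.9 2.3] [-0.4  -0.73 -0.53] 0.0062 62.4
```

```bash
python3 - <<'E'
from lift import *
P,q=aer2(d(87),d(t0+87)); print(arm.move_l(P,q,feed=.08,until_force=6)); st(87)
P,q=aer2(d(95),d(t0+95)); print(arm.move_l(P,q,feed=.03,until_force=6)); st(95)
s=readout.state(); e=s["eef_rot"]; zt=R.from_quat(e[[1,2,3,0]]).apply([0,0,1])
g=(Rr.inv().apply(s["tcp_pos"]-.011*zt-p[:3])*1e3); print("grip in radio",g,np.degrees(np.arctan2(g[2]-138,g[1]+100)))
c=cam("scene"); save(c,"s3.png",(200,100,360,220),5)
print((proj(c,[W((45,-100,138)),W((45,-100,312))])-[200,100])*5)
E
```

```text
True
87 11.3 [ 0.643  -0.0106  0.2813] [0.2 1.1 5.2] [-0.07 -0.5   0.1 ] 0.0061 61.9
True
95 12.0 [ 0.6382 -0.0275  0.2837] [2.5 3.4 2.4] [-0.59 -0.48 -0.61] 0.0059 61.5
grip in radio [ 44.92938527 -99.64273041 285.39074824] 89.86111747387741
[[127.27178728 637.24412053]
 [103.10201923 345.45772826]]
```

View pics/s3.png

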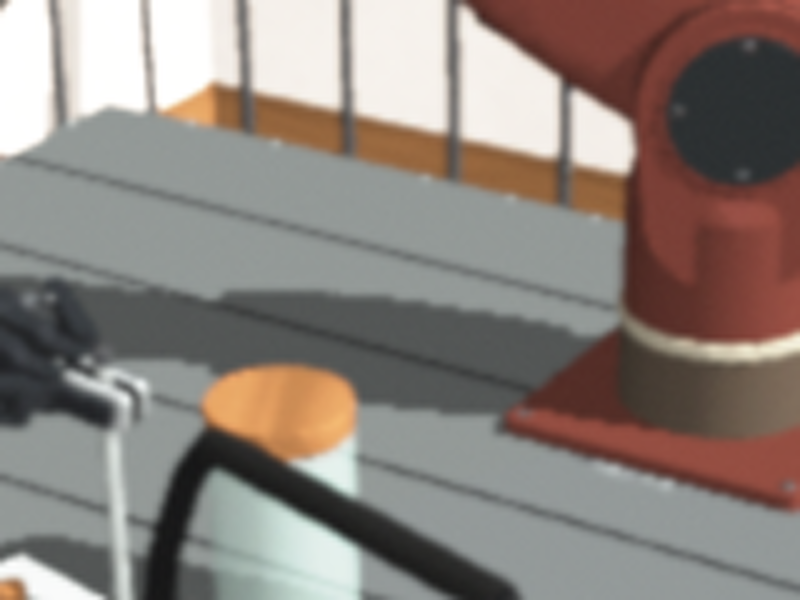

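The picture shows the rod upright between the pads, from about (125,590) to (115,400), with the hand at its right side. I'll press a little further to make sure of the stop, then release.

```bash
python3 - <<'E'
from lift import *
def ang():
    s=readout.state(); e=s["eef_rot"]; zt=R.from_quat(e[[1,2,3,0]]).apply([0,0,1])
    g=(Rr.inv().apply(s["tcp_pos"]-.011*zt-p[:3])*1e3); return np.degrees(np.arctan2(g[2]-138,g[1]+100))
P,q=aer2(d(96),d(t0+90)); print(arm.move_l(P,q,feed=.02,until_force=12)); st(96); print(ang())
arm.set_gripper(.03); st("open"); print(ang())
P,q=aer2(d(90),d(t0+90),back=120); arm.move_l(P,q,feed=.25); st("out")
c=cam("scene"); save(c,"s4.png",(200,100,360,220),5)
print((proj(c,[W((45,-100,138)),W((45,-100,312))])-[200,100])*5)
import pickle; pickle.dump(c,open("c4.pkl","wb"))
E
```

```text
True
96 12.4 [ 0.6382 -0.0275  0.2837] [3.2 3.  1.2] [-0.79 -0.54 -0.67] 0.0062 61.4
89.85191221394233
open 12.8 [ 0.6381 -0.028   0.2834] [-0.   0.  -0.7] [-1.01 -0.08  0.01] 0.03 0.0
90.06598318173369
out 13.4 [ 0.645  -0.1462  0.3038] [0.2 0.8 0.5] [-1.04 -0.03  0.03] 0.0297 0.0
[[127.27178728 637.24412053]
 [103.10201923 345.45772826]]
```

View pics/s4.png

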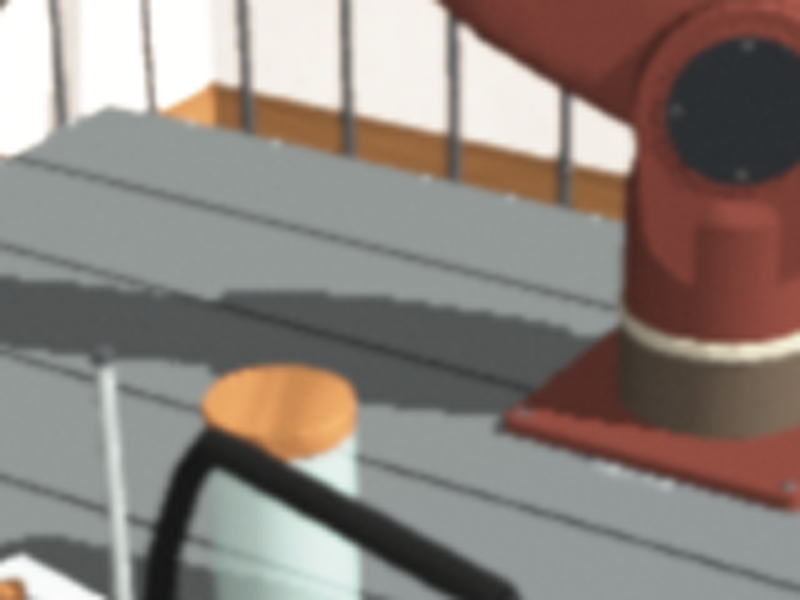

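The rod is upright: its tip is at (103,352), against a predicted (103,345), so it is within about half a degree. Next I'll move round the front to look at the volume wheel, with the tool leaning 42° and the gripper shut.

```bash
cat >> h.py <<'E'
A=np.radians(42)
def vol(s=0,h=0,sgn=1,dx=0):  # TCP: tip at crown, s mm along radio +y, h mm off along panel normal
    z=np.array([np.sin(A),0,-np.cos(A)]); n=np.array([-np.sin(np.radians(35)),0,np.cos(np.radians(35))]); u=np.array([n[2],0,-n[0]])
    return W(np.array([-47,60+s,113])+n*h+u*dx-8*z), toolq(z,(np.cos(A),0,np.sin(A)),sgn)
E
python3 - <<'E'
from lift import *
import pickle
for s in (1,-1): print(s,[arm.solve_ik(*vol(y,h,s)) for y,h in ((12,0),(-12,0),(0,60),(0,120))])
P,q=aer2(d(90),d(t0+90),back=120)
E
```

```text
1 [array([-0.86330115,  0.10592568,  0.23137446,  2.23542357,  1.10562669,
        0.59888561, -1.78587165]), array([-0.82848071,  0.07210472,  0.2309786 ,  2.27174372,  1.12813505,
        0.57928052, -1.7768818 ]), array([ 2.61259920e-01,  1.08508383e-03, -9.31844671e-01,  2.21477483e+00,
        9.88781916e-01,  6.99658104e-01, -1.64593666e+00]), array([ 0.65694261, -0.32303681, -1.21327272,  2.19803676,  0.43135072,
        0.6038452 , -1.17889464])]
-1 [array([-0.49662707,  0.11732824, -0.15159528,  2.21816974,  1.14429799,
        0.63612771,  1.33345823]), array([-0.64352024,  0.07729341,  0.0397385 ,  2.2632388 ,  1.14025548,
        0.59218257,  1.35686508]), array([-0.34253444, -0.02305736, -0.34382166,  2.23730886,  0.97737728,
        0.70570113,  1.48919465]), array([-0.17628956, -0.1488394 , -0.54235756,  2.21917635,  0.78802226,
        0.77384949,  1.64684915])]
```

```bash
python3 - <<'E'
from lift import *
import pickle
s=readout.state(); P=s["tcp_pos"]+[-.12,-.03,.15]
arm.move_l(P,feed=.3); st("up")
arm.set_gripper(0)
arm.move_ptp(W((-170,0,330)),toolq((np.sin(.4),0,-np.cos(.4)),(np.cos(.4),0,np.sin(.4)),-1)); st("mid")
arm.move_ptp(*vol(0,50,-1)); st("view"); print(readout.state()["qpos"].round(2))
print(arm.solve_ik(*vol(8,0,-1)).round(2),arm.solve_ik(*vol(-16,0,-1)).round(2))
c=cam("wrist"); pickle.dump(c,open("c5.pkl","wb"))
u=proj(c,[W((-47,60,113))])[0]; print(u)
x0,y0=[int(max(0,v)) for v in (u[0]-75,u[1]-56)]; print(x0,y0); save(c,"v1.png",(x0,y0,x0+150,y0+112),5)
print((proj(c,[W((-47,60,113)),W((-46,-60,112))])-[x0,y0])*5)
E
```

```text
up 14.2 [ 0.5251 -0.1744  0.4526] [-0.   0.5 -0.4] [-1.08  0.01 -0.  ] 0.0303 0.0
mid 16.9 [0.4571 0.1134 0.3297] [-0.3  0.2 -0.3] [ 0.13  0.36 -0.01] 0.0002 0.0
view 17.7 [0.5591 0.1479 0.1606] [-0.5 -0.5  0.7] [ 0.21  0.64 -0.01] 0.0001 0.0
[-0.47 -0.01 -0.21  2.24  1.    0.69  1.47]
[-0.46  0.11 -0.19  2.22  1.15  0.63  1.33] [-0.44  0.08 -0.17  2.26  1.16  0.6   1.35]
[293.96793251 222.73816882]
218 166
[[ 379.83966254  283.69084411]
 [ 387.78318181 -670.95264187]]
```

View pics/v1.png

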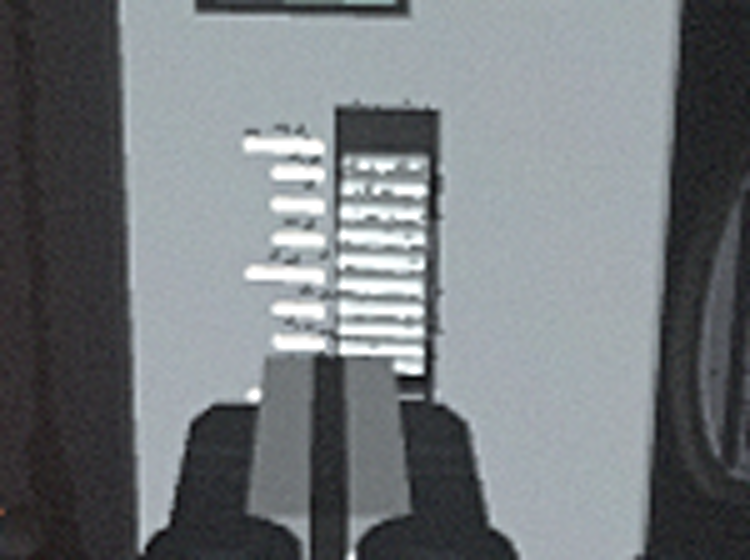

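This shows the wheel with the radio's right side up. Ticks 8 to 2 are at rows 145 to 342 (the long tick 4 at row 273), tick 0 is at about (253,395), and the dark index bar is around row 385, partly behind the fingers. Only one view is left, so I'll read the bar numerically by sampling along the rim.

```bash
cat >> h.py <<'E'
n35=np.array([-np.sin(np.radians(35)),0,np.cos(np.radians(35))]); u35=np.array([n35[2],0,-n35[0]])
B=np.degrees(np.arange(-.95,.96,.0349))
def profile(c,dn=0,show=True):
    g=cv2.cvtColor(c["color"],cv2.COLOR_RGB2GRAY).astype(np.float32)
    ax=np.array([-47,60,113])-26*n35; out={}
    def samp(us,rad=26):
        I=[]
        for b in np.radians(B):
            pts=[W(ax+rad*(n35*np.cos(b)+np.array([0,np.sin(b),0]))+u35*u) for u in us]
            m=proj(c,pts).astype(np.float32); I.append(cv2.remap(g,m[:,:1],m[:,1:],cv2.INTER_LINEAR).mean())
        return np.array(I).round().astype(int)
    def tick():  # panel just upslope of the wheel, plane 9 mm below crown, y=60+26 sin b
        I=[]
        for b in np.radians(B):
            pts=[W(np.array([-47,60+26*np.sin(b),113])-n35*9+u35*u) for u in (9,10.5,12)]
            m=proj(c,pts).astype(np.float32); I.append(cv2.remap(g,m[:,:1],m[:,1:],cv2.INTER_LINEAR).mean())
        return np.array(I).round().astype(int)
    r=samp((-4,-2,0,2,4)); t=tick()
    for b,x,y in zip(B,r,t): print(f"{b:6.1f} rim {x:4d} {'#'*(x//8):32s} tick {y:4d} {'#'*(y//8)}")
    print("clicks=",'(48-b)/12')
E
python3 - <<'E'
from lift import *
import pickle
arm.move_l(*vol(35,50,-1),feed=.15); st("v2")
c=cam("wrist"); pickle.dump(c,open("c6.pkl","wb")); profile(c)
u=proj(c,[W((-47,60,113))])[0]; print(u)
E
```

```text
v2 18.2 [0.568  0.1832 0.1611] [-0.1  0.5  0.5] [ 0.18  0.72 -0.02] -0.0 0.0
 -54.4 rim   49 ######                           tick  165 ####################
 -52.4 rim   49 ######                           tick  157 ###################
 -50.4 rim   49 ######                           tick  156 ###################
 -48.4 rim   49 ######                           tick  179 ######################
 -46.4 rim   46 #####                            tick  217 ###########################
 -44.4 rim   51 ######                           tick  227 ############################
 -42.4 rim   94 ###########                      tick  219 ###########################
 -40.4 rim  158 ###################              tick  174 #####################
 -38.4 rim  191 #######################          tick  142 #################
 -36.4 rim  163 ####################             tick  157 ###################
 -34.4 rim  117 ##############                   tick  214 ##########################
 -32.4 rim  170 #####################            tick  228 ############################
 -30.4 rim  168 ##############
[... 2857 characters left out ...]
#####                          tick  223 ###########################
  41.6 rim   52 ######                           tick  226 ############################
  43.6 rim   73 #########                        tick  198 ########################
  45.6 rim  125 ###############                  tick  138 #################
  47.5 rim  190 #######################          tick  164 ####################
  49.5 rim  205 #########################        tick  185 #######################
  51.5 rim  140 #################                tick  212 ##########################
  53.5 rim   87 ##########                       tick  227 ############################
clicks= (48-b)/12
[294.50616921 170.97389147]
```

The bar's centre is at 39°, and tick 1 appears at 40.6° in the same profile, so the wheel is at 1 click and needs 5 more (27 mm of rim). I'll make a light touch, sweep 3 clicks, then look again.

```bash
cat >> h.py <<'E'
def F(b): # normal, lateral(y), slope force vs bias
    f=Rr.inv().apply(readout.state()["wrist_force"]-b); return np.round([f@n35,f[1],f@u35],1)
def hnow():
    s=readout.state(); e=s["eef_rot"]; z=R.from_quat(e[[1,2,3,0]]).apply([0,0,1])
    t=Rr.inv().apply(s["tcp_pos"]+.008*z-p[:3])*1e3-[-47,60,113]; return t@n35,t[1]
def stroke(s0,dist,step=2.7,N=5,Nmin=3,Nmax=8):
    arm.move_l(*vol(s0,8,-1),feed=.12); arm.sleep(.3); b=readout.state()["wrist_force"].copy()
    hit=arm.move_l(*vol(s0,-6,-1),feed=.012,until_force=N); h,_=hnow(); print("touch",hit,round(h,2),F(b))
    if hit:
        s=0
        for _ in range(6):
            f=F(b)[0]
            if Nmin<=f<=Nmax: break
            h+= -.3 if f<Nmin else .3
            arm.move_l(*vol(s0,h,-1),feed=.02)
        print("press",round(h,2),F(b))
        while s<dist-.01:
            s=min(dist,s+step); arm.move_l(*vol(s0-s,h,-1),feed=.025); f=F(b); print(round(s,1),round(h,2),f,round(hnow()[1],1))
            if f[0]<Nmin: h-=.3
            if f[0]>Nmax: h+=.3
    arm.move_l(*vol(s0-(s if hit else 0),10,-1),feed=.06)
    print("t",readout.state()["t"])
E
python3 - <<'E'
from lift import *
arm.move_l(*vol(10,20,-1),feed=.15)
stroke(9.5,16.2)
arm.move_l(*vol(35,50,-1),feed=.2); arm.sleep(.1)
profile(cam("wrist"))
E
```

```text
touch True 0.27 [7.  0.6 0. ]
press 0.27 [7.  0.6 0. ]
2.7 0.27 [ 7.7  0.1 -0.2] 7.0
5.4 0.27 [ 9.  -0.1 -1. ] 4.1
8.1 0.57 [ 6.8 -0.6 -0.9] 0.9
10.8 0.57 [ 6.   0.4 -0.1] -1.5
13.5 0.57 [ 6.8 -0.6 -0.4] -4.5
16.2 0.57 [ 3.6 -0.7  1. ] -7.0
t 21.7417
 -54.4 rim   52 ######                           tick  164 ####################
 -52.4 rim   52 ######                           tick  155 ###################
 -50.4 rim   52 ######                           tick  150 ##################
 -48.4 rim   53 ######                           tick  168 #####################
 -46.4 rim   52 ######                           tick  220 ###########################
 -44.4 rim   78 #########                        tick  234 #############################
 -42.4 rim  145 ##################               tick  229 ############################
 -40.4 rim  133 ################                 tick  156 ###################
 -38.4 rim  108 #############                    tick  156 ###################
 -36.4 rim  171 #####################            tick  153 ###################
 -34.4 rim  196 ##############
[... 3007 characters left out ...]
#######
  39.6 rim  191 #######################          tick  227 ############################
  41.6 rim  216 ###########################      tick  229 ############################
  43.6 rim  234 #############################    tick  212 ##########################
  45.6 rim  234 #############################    tick  140 #################
  47.5 rim  226 ############################     tick  156 ###################
  49.5 rim  226 ############################     tick  183 ######################
  51.5 rim  237 #############################    tick  213 ##########################
  53.5 rim  216 ###########################      tick  232 #############################
clicks= (48-b)/12
```

The bar is now centred at about 3°, level with tick 4, so the stroke moved it exactly 3 clicks. Two more remain; I'll go slightly short and let the detent pull it in.

```bash
python3 - <<'E'
from lift import *
arm.move_l(*vol(7,20,-1),feed=.15)
stroke(7,10.3)
arm.move_l(*vol(35,50,-1),feed=.2); arm.sleep(.1)
c=cam("wrist"); profile(c)
d2=cam("top"); s2=cam("scene")
def cr(c,x0,y0,x1,y1): return cv2.resize(c["color"][y0:y1,x0:x1,::-1],(400,300),interpolation=cv2.INTER_CUBIC)
cv2.imwrite("pics/fin.png",np.vstack([np.hstack([cr(c,200,90,360,210),cr(c,0,0,560,420)]),np.hstack([cr(d2,100,100,420,340),cr(s2,160,120,440,330)])]))
E
```

```text
touch True 0.4 [ 5.6 -1.8  0.7]
press 0.4 [ 5.6 -1.8  0.7]
2.7 0.4 [ 5.7 -1.3 -1. ] 4.4
5.4 0.4 [ 6.6 -0.7 -0.2] 1.5
8.1 0.4 [ 8.1  0.3 -1.3] -1.5
10.3 0.7 [ 3.8 -0.8 -0.4] -3.9
t 25.3417
 -54.4 rim   52 ######                           tick  165 ####################
 -52.4 rim   53 ######                           tick  156 ###################
 -50.4 rim   53 ######                           tick  151 ##################
 -48.4 rim   52 ######                           tick  171 #####################
 -46.4 rim   52 ######                           tick  221 ###########################
 -44.4 rim   80 ##########                       tick  235 #############################
 -42.4 rim  151 ##################               tick  230 ############################
 -40.4 rim  157 ###################              tick  167 ####################
 -38.4 rim  114 ##############                   tick  155 ###################
 -36.4 rim  163 ####################             tick  154 ###################
 -34.4 rim  180 ######################           tick  220 ###########################
 -32.
[... 2951 characters left out ...]
#######
  39.6 rim  184 #######################          tick  227 ############################
  41.6 rim  213 ##########################       tick  228 ############################
  43.6 rim  234 #############################    tick  209 ##########################
  45.6 rim  237 #############################    tick  139 #################
  47.5 rim  226 ############################     tick  156 ###################
  49.5 rim  225 ############################     tick  183 ######################
  51.5 rim  238 #############################    tick  213 ##########################
  53.5 rim  214 ##########################       tick  232 #############################
clicks= (48-b)/12
```

View pics/fin.png

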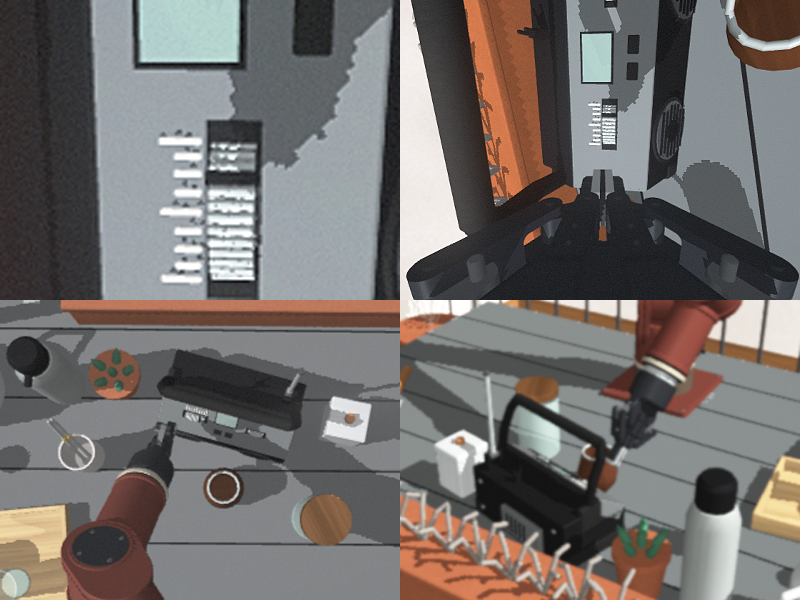

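The index bar is at (235,178) in the top-left crop, level with tick 6 at row 173, and it measures −20.5° against tick 6 at −20.8°. The aerial is upright and everything around the radio still stands. I'll retreat and hand in.

```bash
python3 - <<'E'
from lift import *
arm.move_l(*vol(10,110,-1),feed=.2); arm.sleep(.3); st("end")
print(arm.job_done())
E
```

```text
end 26.8 [0.5279 0.1669 0.208 ] [ 0.5  0.8 -0.3] [ 0.14  0.7  -0.01] -0.0 0.0
the job is handed in; nothing more can be done
None
```

The aerial is fully upright, the volume wheel sits at six clicks without having been rolled past that, the tuning wheel wasn't touched, everything round the radio still stands, and the job was handed in at about 27 s.

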